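# Strainer held over the funnel for bottling lemon syrup

### The arm

A 7-joint arm with a two-finger parallel gripper is mounted at the origin on a cart in front of the work surface, level with it; the furniture and walls round the work are solid. World frame = base frame: x ahead of the robot, y to its left, z up, the work surface at z = 0. Lengths are in m, angles in rad, forces in N, time in s.
With the tool pointing down it reaches from about 0.4 to 0.85 m from the base axis. Payload 6.9 kg.
Tool frame: the origin (TCP) lies midway between the tips of the shut fingers; the grasp point (between the pads) lies 19 mm behind it; z points along the fingers, y is the line along which they close (so a half turn about z gives the same grasp; the last joint's range is limited). The gripper opens to 85 mm and grips with 20 to 120 N. Pads are 22 mm wide; open, the fingers measure 114 mm over their backs; the gripper's body (76 mm by 85 mm) begins 54 mm behind the grasp point. The pads swing forward as they close: fully open they stand 13 mm farther back than shut.
Start: joints at [1.282, 0.507, -0.238, 1.5, 0.126, 1.149, -0.155], TCP at [0.24, -0.577, 0.231] pointing down, gripper open.
Joint ranges: [-3.08, 3.08], [-0.24, 2.05], [-1.43, 1.35], [0, 2.5], [-1.52, 4.66], [0.17, 1.96], [-2.89, 2.89]. Speed limits (rad/s): [2.39, 2.39, 3.14, 3.14, 3.14, 3.14, 3.14].

### API

Orientations are given as a unit quaternion [x, y, z, w].
In Python, from station import r gives the robot as it stands.
- The arm moves only by the tool drive_effector, called as name(argument=value, ...) on one line, values as JSON. Schema: {"type":"object","properties":{"segments":{"type":"object","properties":{"motion":{"type":"array","items":{"type":"array","items":{"type":"number"},"minItems":6,"maxItems":6},"minItems":1,"maxItems":12}},"additionalProperties":false,"required":["motion"]},"jaw":{"type":"number"},"only":{"type":"string"},"quiet":{"type":"boolean"},"lines":{"type":"string"}},"required":["segments"],"additionalProperties":false}. segments is an object whose key "motion" holds a list of rows, 1 to 12 of them, each of 6 numbers: dx, dy, dz in shares of 0.8 m (1.0 is 0.8 m), then a rotation vector rx, ry, rz in parts of the range, where 1.0 means 180 degrees; each row is the pose to reach, as a shift and turn from the pose commanded when the call began, along the tool's axes at that moment; what a row does not reach only later rows make up. A row lasts 1/12 s, in which the tool goes at most 0.0417 m and 0.125 rad, less where a joint would pass 70% of its speed; a pose out of reach is approached as far as the arm can. jaw is the opening from 0.0 (shut) to 1.0 (fully open), set as the call begins (left out keeps the last). The fingers move at their own pace and stop on an object; the grip force is fixed at half the most. Time passes only in rows, so rows that do not move let the fingers close. The tool returns the time, the measured TCP pose, the force, the opening and the grip force at its end. only (a regular expression) keeps the lines of the reply that match it, lines (a string "A,B") keeps lines A to B, and quiet returns only ok. Input that does not fit is refused with a message, and nothing moves.
- r.get_obs(): the state, without advancing time (a new reading comes with each control period).
- r.read_camera(name): name is "scene" or "top" or "wrist"; returns a dict with "image" (400x640x3 uint8, red, green, blue), "mtx" (3x3 intrinsics, pixels), "k1" (the pictures are not rectified: a ray, as slopes to the right and down, at radius r is drawn at 1 + k1 r^2 times it, then the intrinsics apply), "extrinsics" (4x4, takes a point from world to camera coordinates); the wrist camera has in their place "T_tool_cam" (4x4, takes a point from camera to tool coordinates, whose origin is the TCP and whose axes are the flange's). Camera axes: x right, y up, looking along -z (the intrinsics and any distortion apply to the point x, -y, -z); pixel columns grow to the right and rows downward; lengths in m; the calibration is good to about 2 mm. A picture is of the moment at which its call begins: read the wrist's pose just before it. There is no depth.
- r.finish_job(): hands the job in; it is judged then, once.
The state is a dict: "clock": time; "joint_pos": joint angles; "joint_vel": joint speeds; "joint_efforts": joint torques, N m; "tcp_pos": TCP position; "tool_rot": TCP orientation; "force": force on the tool from outside, world axes, zero at the start; "torque": the same for the moment, N m; "grip_width": opening from 0.0 (shut) to 1.0 (fully open); "grasp_force": force on a finger pad.
Only numpy, scipy, OpenCV 4.12 (cv2) and the standard library are available. Lean on these libraries where they do the work, as an engineer would, in place of code of your own. Each camera call takes 0.05 s, during which the arm holds its last target. There are 200 camera calls.

### The job

We are bottling lemon syrup: set the jam funnel upright, fully down, in the mouth of the white stoneware jar, lowering it in rather than dropping it, and let go of it. Then take the small strainer off the mug by its handle and hold it for me over the middle of the funnel, level and with its basket one to two fingers' breadth clear above the funnel's rim, with the handle running side to side (parallel to the front edge of the worktop, to the left or to the right, as suits you) so that I can pour from across the worktop. Leave the jar and the mug standing where they are, disturb nothing else, and finish while still holding the strainer there, quite still.

Things in the scene. Friction and masses are not known exactly. Their poses are not given: they have to be found in the camera images.
- jar: The white stoneware jar, loose, 0.7 kg, 110 mm tall, 90 mm across the body up to 66 mm high, then narrowing to a neck 62 mm outside. Open mouth at the top. Origin at the centre of its underside, z up. It is not to be handled.
- jar_mouth (a point): Centre of the jar's open mouth, in the plane of its top edge (110 mm above the jar's underside). The mouth is 50 mm wide inside, the neck 24 mm deep, hollow and wider below it.
- funnel: Steel jam funnel, 66 mm tall, about 90 g, loose; starts upright on the worktop, standing on its spout. Origin at the centre of the spout's lower end, z up. Spout 36 mm across at its lower end, 41 mm at 28 mm up; then the cone widens to 92 mm at 56 mm up. In the jar the cone rests on the mouth, spout 33 mm inside. A lug stands out from the rim along +x (see funnel_lug).
- funnel_rim (a point): Centre of the funnel's mouth, level with its rim, 66 mm above the funnel's origin; axes as the funnel's. The rim is 99 mm across outside. In the seated funnel it lies 33 mm above the jar's mouth.
- funnel_lug (a point): Middle of the funnel's lug, the place to grip it: 62 mm from the axis along the funnel's +x, 60 mm above its origin. The lug is 10 mm wide (along y: pinch across it), 10 mm tall, 48 to 82 mm from the axis. At the start it points towards the robot, within 0.5 rad.
- mug: Mug, black above, cream below, 0.33 kg, loose, 99 mm tall, 85 mm across, hollow. Origin at its underside; the middle of the mouth is at (0, 16.5, 99) mm in the mug's frame. Its own handle is on the -y side, reaching 58 mm from the origin.
- strainer: Small steel strainer, about 80 g, loose; starts lying across the mug's mouth, basket hanging inside, a strap on the handle side and a tab oppopoint resting on the mug's rim. Origin at the hoop's centre, level with the underside of strap and tab, z up. Hoop 68 mm across, basket 30 mm deep. The handle runs along -x and at the start points towards the robot, within 0.6 rad.
- strainer_grip (a point): Good place to grip the strainer's handle: 100 mm from the hoop's centre along the strainer's -x, 2 mm above its origin's level; axes as the strainer's. The handle is a straight bar 16 mm wide (along y: pinch across it), 10 mm tall, from 57 to 141 mm from the hoop's centre.
- strainer_bottom (a point): Lowest point of the strainer's basket, 30 mm below the strainer's origin.
- front_edge (a point): Fixed point at the middle of the worktop's front edge; its y axis runs along the front edge (to the left), x away from the robot, z up. The wall cabinet hangs over the back of the worktop: its front is 0.34 m behind this edge, its underside 0.39 m above the worktop, so keep the wrist in front of it.
- lemon: Whole lemon, 72 x 57 x 58 mm, loose, lying near the front edge. Leave it alone.
- sugar_jar: Glass sugar jar with a red lid, 96 mm across, 137 mm tall, loose, standing at the back under the wall cabinet. Leave it alone.
- teaspoon: Steel teaspoon, 130 mm long, lying in front of the cutting board, behind the work. Leave it alone.

How it is judged:
On the way, in this order (a step that is already met when the one before it is completed fails the run):
1. the funnel stands seated in the jar's mouth, let go (z of funnel in the frame of jar_mouth below -0.027 m and horizontal distance between funnel and jar_mouth below 0.008 m and angle between funnel's own z axis and vertical below 0.14 rad and angle between jar's own z axis and vertical below 0.06 rad and contact force between the fingers and funnel below 0.05 N), for 0.3 s.
2. the strainer is lifted off the mug in the fingers (height (world z) of strainer_bottom above 0.11 m and contact force between the fingers and strainer above 0.5 N and contact force between strainer and mug below 0.05 N), for 0.2 s.
At the end, for the whole second after the job is handed in: Funnel upright (8 deg) in the jar, spout 27 mm or more in, within 8 mm of centre, let go. Strainer held still by the fingers alone: within 16 mm of the funnel axis, lowest point 6 to 50 mm above the rim, level within 8 deg, handle within 17 deg of the front edge. Jar and mug upright in place (all of step 1 and horizontal distance between strainer and funnel_rim below 0.016 m and z of strainer_bottom in the frame of funnel_rim between 0.006 and 0.05 m and z of strainer_bottom in the frame of front_edge above 0.13 m and angle between strainer's own z axis and vertical below 0.14 rad and angle between the x axis of strainer and the y axis of front_edge, either way round below 0.3 rad and contact force between the fingers and strainer above 0.5 N and contact force between strainer and funnel below 0.05 N and contact force between strainer and jar below 0.05 N and linear speed of strainer below 0.02 m/s and angular speed of strainer below 0.15 rad/s and distance of jar from where it was at the start of the episode below 0.04 m and angle between mug's own z axis and vertical below 0.1 rad and distance of mug from where it was at the start of the episode below 0.05 m); the arm keeps its last pose, push and grip.
It fails at once if the funnel is let fall (moves faster than 0.5 m/s out of the fingers) (contact force between the fingers and funnel below 0.02 N and linear speed of funnel above 0.5 m/s).
It fails at once if the jar is tipped by more than 17 degrees or pushed more than 40 mm (angle between jar's own z axis and vertical above 0.3 rad or distance of jar from where it was at the start of the episode above 0.04 m).
It fails at once if the mug is tipped by more than 23 degrees or pushed more than 50 mm (angle between mug's own z axis and vertical above 0.4 rad or distance of mug from where it was at the start of the episode above 0.05 m).
It fails at once if the lemon, sugar jar or teaspoon is pushed more than 40 mm (distance of any of lemon, sugar_jar, teaspoon from where it was at the start of the episode above 0.04 m).
It also fails if it takes over 58 s, if anything falls off the work surface, if the arm or the gripper's body presses on something with over 40 N, if the wrist force passes 120 N, or if a joint passes its speed limit or range.

## Working session

There is one attempt and no reset: what is moved stays moved. The work goes in short steps, Python scripts to look and compute and a tool call to move; the robot and the scene stay as the last step left them, time stands still between calls to the robot, and variables do not carry over. Pictures are saved under pics/ and viewed, at most 10 in all, crops included, and the job is handed in when it is done.

```bash
ls; mkdir -p pics; python3 - <<'E'
from station import r
import cv2,numpy as np
print(r.get_obs())
for n in ["scene","top"]:
    c=r.read_camera(n); cv2.imwrite(f"pics/{n}0.png",c["image"][:,:,::-1]); print(n,c["mtx"],c["k1"],c["extrinsics"])
c=r.read_camera("wrist");print(c["mtx"],c["k1"],c["T_tool_cam"])
E
```

```text
pics
station.py
{'clock': 0.0, 'joint_pos': array([ 1.28247611,  0.50833701, -0.23752938,  1.50110774,  0.12575767,
        1.14888265, -0.15478102]), 'joint_vel': array([ 0.00017802, -0.00117255,  0.00016088, -0.00217418,  0.00213742,
        0.00054126,  0.00011764]), 'joint_efforts': array([ 2.38016419e-04, -6.20592928e+01, -2.18675785e+00, -2.49653220e+01,
        1.26897640e-02,  1.22002460e-02,  2.24041611e-05]), 'tcp_pos': array([ 0.23955381, -0.57674749,  0.23043901]), 'tool_rot': array([ 9.80669419e-01,  1.95669964e-01, -2.08315037e-04, -8.44104536e-04]), 'force': array([0.85820552, 0.88154753, 0.26495891]), 'torque': array([-0.01451271, -0.02797653,  0.03209359]), 'grasp_force': 0.0, 'grip_width': 1.0004121363409}
scene [[441.47914713   0.         322.30104507]
 [  0.         441.47914713 198.52635125]
 [  0.           0.           1.        ]] 0.02509385497647023 [[-0.78444746 -0.62005324  0.01327272  0.30110538]
 [ 0.44322171 -0.54550635  0.71132084 -0.38500388]
 [-0.43381644  0.56387658  0.70274213 -0.74307722]
 [ 0.          0.          0.          1.        ]]
top [[417.88623718   0.         323.09586686]
 [  0.         417.88623718 197.90020177]
 [  0.           0.           1.        ]] -0.03923715589579596 [[ 0.0092732  -0.99989701 -0.01095384 -0.14835249]
 [ 0.99898201  0.00877999  0.04424766 -0.49323756]
 [-0.04414692 -0.011353    0.99896054 -1.14509963]
 [ 0.          0.          0.          1.        ]]
[[329.28893038   0.         317.91093173]
 [  0.         329.28893038 199.32340009]
 [  0.           0.           1.        ]] -0.010999862924005363 [[ 3.70016587e-04  9.50259900e-01  3.11457839e-01  7.94689795e-02]
 [ 9.99999402e-01 -3.10033340e-05 -1.09342293e-03 -1.97487626e-04]
 [-1.02937973e-03  3.11458057e-01 -9.50259343e-01 -1.43569623e-01]
 [ 0.00000000e+00  0.00000000e+00  0.00000000e+00  1.00000000e+00]]
```

View pics/top0.png

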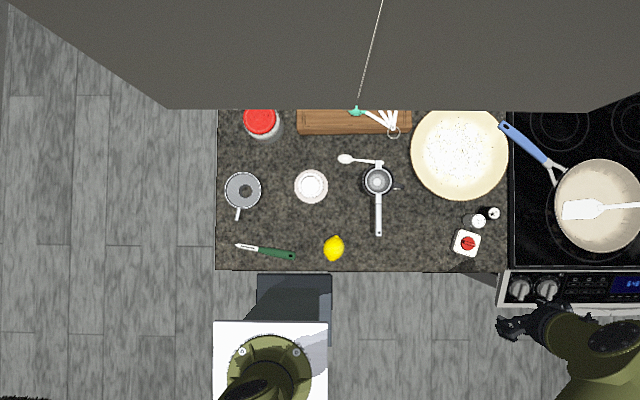

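View pics/scene0.png

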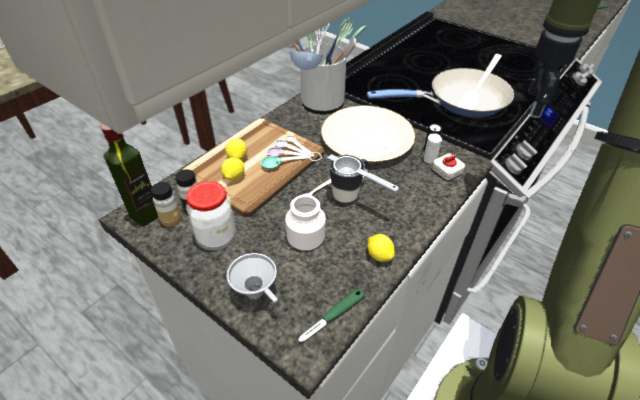

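The top view shows the funnel at (242,190) with its lug at (238,213), the jar at (311,186), and the strainer hoop at (378,181) with its handle running to (379,233). In the scene view these are at (253,275), (305,222) and (347,170). There is also a knife in front of the funnel. Next I'll refine these positions.

```bash
cat > h.py <<'E'
import numpy as np,cv2
from station import r
from scipy.spatial.transform import Rotation as R
F=np.diag([1.,-1,-1])
def cam(n):
    o=r.get_obs(); c=r.read_camera(n)
    if n=="wrist":
        T=np.eye(4);T[:3,:3]=R.from_quat(o["tool_rot"]).as_matrix();T[:3,3]=o["tcp_pos"]
        W=T@c["T_tool_cam"]
    else: W=np.linalg.inv(c["extrinsics"])
    c["W"]=W; return c
def dist(c): return np.array([c["k1"],0,0,0,0.])
def ray(c,px):
    p=cv2.undistortPoints(np.float64(px).reshape(-1,1,2),c["mtx"],dist(c)).reshape(-1,2)
    d=np.c_[p,np.ones(len(p))]@F@c["W"][:3,:3].T
    return c["W"][:3,3],d
def plane(c,px,z):
    o,d=ray(c,px); return o+d*((z-o[2])/d[:,2])[:,None]
def proj(c,P):
    M=np.linalg.inv(c["W"]); q=(np.float64(P).reshape(-1,3)@M[:3,:3].T+M[:3,3])@F
    return cv2.projectPoints(q,np.zeros(3),np.zeros(3),c["mtx"],dist(c))[0].reshape(-1,2)
def tool(): 
    o=r.get_obs(); return o["tcp_pos"],R.from_quat(o["tool_rot"]).as_matrix()
E
python3 - <<'E'
from h import *
t=cam("top"); s=cam("scene")
print("top cam",t["W"][:3,3])
for n,p,z in [("funnel",(242,190),.066),("lug",(238,214),.06),("jar",(311,186),.11),("hoop",(378,181),.1),("hend",(379,235),.1),("lemon",(334,248),.03),("sugar",(261,121),.13),("knife",(265,250),.01),("front",(360,270),0)]:
    print(n,plane(t,[p],z).round(4))
for n,p,z in [("funnel",(252,274),.066),("jar",(306,206),.11),("hoop",(347,165),.1)]: print(n,plane(s,[p],z).round(4))
a=cv2.resize(t["image"][150:250,215:415],None,fx=4,fy=4,interpolation=2)
b=cv2.resize(s["image"][140:310,220:410],None,fx=4,fy=4,interpolation=2)[:600]
cv2.imwrite("pics/tc.png",a[:,:,::-1]);
E
```

```text
top cam [ 0.44355853 -0.15700692  1.16410892]
funnel [[0.5111 0.07   0.066 ]]
lug [[0.4477 0.0807 0.06  ]]
jar [[ 0.52   -0.1142  0.11  ]]
hoop [[ 0.535  -0.2846  0.1   ]]
hend [[ 0.3976 -0.2877  0.1   ]]
lemon [[ 0.3584 -0.1749  0.03  ]]
sugar [[0.6809 0.0122 0.13  ]]
knife [[0.3494 0.015  0.01  ]]
front [[ 0.2961 -0.2478  0.    ]]
funnel [[0.5088 0.0687 0.066 ]]
jar [[ 0.5186 -0.1114  0.11  ]]
hoop [[ 0.5369 -0.2878  0.1   ]]
```

View pics/tc.png

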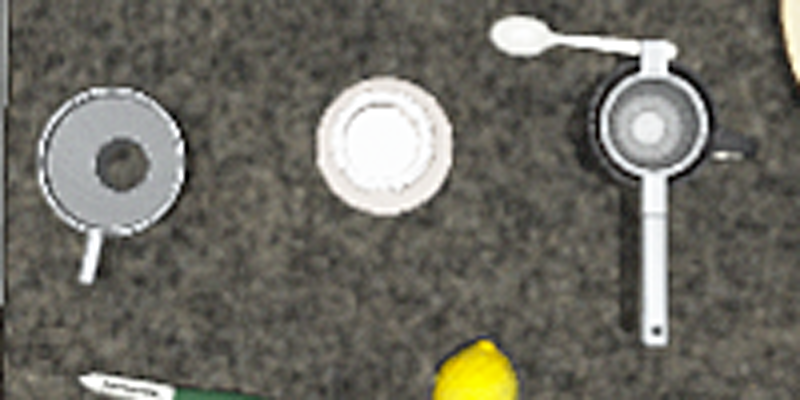

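In the enlarged crop (origin (215,150), 4x), the funnel rim is centred at (113,161) with the lug from (97,232) to (85,282). The jar mouth is at (383,143), the hoop at (655,125), and the handle end at (654,345).

```bash
cat >> h.py <<'E'
def goto(grasp,xdir,back=.019):
    """delta in tool axes to put grasp point at 'grasp', tool down, tool x along xdir"""
    p,M=tool(); x=np.r_[np.array(xdir[:2])/np.hypot(*xdir[:2]),0]; z=np.array([0,0,-1.])
    T=np.c_[x,np.cross(z,x),z]; tgt=np.array(grasp)-back*z
    tgt=np.array(grasp)+back*z
    print("d",(M.T@(tgt-p)).round(4),"rv",R.from_matrix(M.T@T).as_rotvec().round(3),"tgt",tgt.round(4))
E
python3 - <<'E'
from h import *
t=cam("top")
f=lambda x,y:(215+x/4,150+y/4)
fu=plane(t,[f(113,161)],.066)[0];lu=plane(t,[f(91,257)],.063)[0];le=plane(t,[f(85,282)],.065)[0]
print(fu,lu,le,np.hypot(*(lu-fu)[:2]),np.hypot(*(le-fu)[:2]))
print("jar",plane(t,[f(383,143)],.11),"hoop",plane(t,[f(655,125)],.1),"hend",plane(t,[f(654,346)],.1))
d=fu-lu; u=d/np.hypot(*d[:2]); u[2]=0
print(u); g=fu-u*.063; g[2]=.14
goto(g,u)
E
```

```text
[0.51046388 0.06661883 0.066     ] [0.44697503 0.08072499 0.063     ] [0.43045802 0.08398158 0.065     ] 0.06503705350808739 0.08186820692356665
jar [[ 0.52062908 -0.11351419  0.11      ]] hoop [[ 0.5343601  -0.28653885  0.1       ]] hend [[ 0.39377789 -0.28641885  0.1       ]]
[ 0.9761951  -0.21689426  0.        ]
d [ 0.4454 -0.5266  0.1103] rv [-0.001  0.     0.612] tgt [0.449  0.0803 0.121 ]
```

Careful with the scale: shifts go in shares of 0.8 m and turns go in shares of 180 degrees. That gives: -0.527 m / 0.8 = -0.6588, 0.445 m / 0.8 = 0.5563, 0.612 rad / 3.1416 = 0.1948.

drive_effector(segments={"motion": [[0.5563,-0.6588,0,0,0,0.1948],[0.5563,-0.6588,0,0,0,0.1948],[0.5563,-0.6588,0,0,0,0.1948],[0.5563,-0.6588,0,0,0,0.1948],[0.5563,-0.6588,0,0,0,0.1948],[0.5563,-0.6588,0,0,0,0.1948],[0.5563,-0.6588,0,0,0,0.1948],[0.5563,-0.6588,0,0,0,0.1948],[0.5563,-0.6588,0,0,0,0.1948],[0.5563,-0.6588,0,0,0,0.1948],[0.5563,-0.6588,0,0,0,0.1948],[0.5563,-0.6588,0,0,0,0.1948]]}, jaw=1.0)

```text
clock: 1.3
tcp_pos: [0.3913, -0.0987, 0.2317]
tool_rot: [0.994, -0.109, 0.0, 0.0]
force: [0.6, 0.2, -1.2]
grip_width: 1.003
grasp_force: 0.0
```

```bash
python3 - <<'E'
from h import *
goto([.449,.0803,.21],[ 0.9762,-0.2169])
print(r.get_obs()["joint_pos"])
E
```

```text
d [ 0.0175 -0.1872  0.0406] rv [ 0.    -0.001  0.   ] tgt [0.449  0.0803 0.191 ]
[ 0.4604517   0.16813826 -0.3239849   2.03190304  0.06595674  0.95018217
 -1.68694118]
```

Scaled: -0.187 m / 0.8 = -0.2338, 0.11 m / 0.8 = 0.1375.

drive_effector(segments={"motion": [[0.0225,-0.2338,0.05,0,0,0],[0.0225,-0.2338,0.05,0,0,0],[0.0225,-0.2338,0.05,0,0,0],[0.0225,-0.2338,0.05,0,0,0],[0.0225,-0.2338,0.05,0,0,0],[0.0225,-0.2338,0.1375,0,0,0],[0.0225,-0.2338,0.1375,0,0,0],[0.0225,-0.2338,0.1375,0,0,0],[0.0225,-0.2338,0.1375,0,0,0],[0.0225,-0.2338,0.1375,0,0,0]]})

```text
clock: 2.13
tcp_pos: [0.4499, 0.078, 0.1225]
tool_rot: [0.994, -0.109, 0.001, -0.0]
force: [0.4, -0.3, -0.1]
grip_width: 1.003
grasp_force: 0.0
```

```bash
python3 - <<'E'
from h import *
goto([.449,.0803,.060],[ 0.9762,-0.2169])
w=cam("wrist"); cv2.imwrite("pics/w1.png",w["image"][:,:,::-1])
print(proj(w,[[.5105,.0666,.066],[.449,.0803,.065],[.4305,.084,.065],[.5206,-.1135,.11]]))
E
```

```text
d [-0.0014 -0.002   0.0815] rv [-0.    -0.001 -0.   ] tgt [0.449  0.0803 0.041 ]
[[314.11286203 123.20846537]
 [314.38680656 221.11076842]
 [315.06506024 247.11296935]
 [716.17986698  17.80355764]]
```

View pics/w1.png

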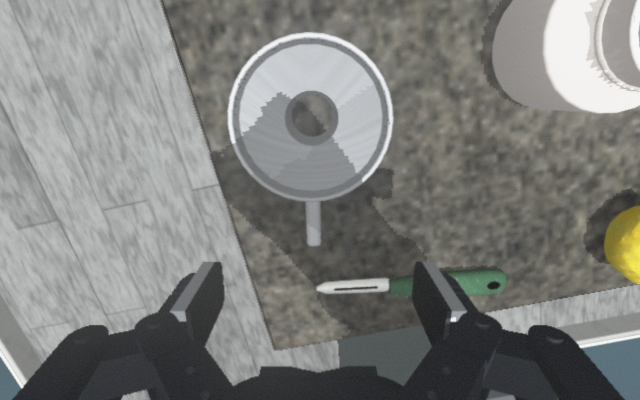

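The wrist view has the funnel rim centred at about (310,117) and the lug from (313,203) to (314,246). That is within 1–2 mm of the prediction and midway between the fingers, so I'll descend and close.

Scaled: 0.081 m / 0.8 = 0.1013, -0.002 m / 0.8 = -0.0025.

drive_effector(segments={"motion": [[-0.0013,-0.0025,0.0375,0,0,0],[-0.0013,-0.0025,0.075,0,0,0],[-0.0013,-0.0025,0.1013,0,0,0],[-0.0013,-0.0025,0.1013,0,0,0],[-0.0013,-0.0025,0.1013,0,0,0]]})

```text
clock: 2.6
tcp_pos: [0.4491, 0.0801, 0.0412]
tool_rot: [0.994, -0.109, 0.0, 0.0]
force: [-0.7, 0.0, 0.4]
grip_width: 0.999
grasp_force: 0.0
```

drive_effector(segments={"motion": [[0,0,0,0,0,0],[0,0,0,0,0,0],[0,0,0,0,0,0],[0,0,0,0,0,0],[0,0,0,0,0,0],[0,0,0,0,0,0],[0,0,0,0,0,0],[0,0,0,0,0,0],[0,0,0,0,0,0],[0,0,0,0,0,0]]}, jaw=0.0)

```text
clock: 3.43
tcp_pos: [0.4486, 0.0802, 0.0404]
tool_rot: [0.994, -0.109, -0.0, 0.0]
force: [-2.0, 0.5, 4.4]
grip_width: 0.1
grasp_force: 59.8
```

Scaled: -0.145 m / 0.8 = -0.1813, -0.13 m / 0.8 = -0.1625.

drive_effector(segments={"motion": [[0,0,-0.0125,0,0,0],[0,0,-0.0375,0,0,0],[0,0,-0.0625,0,0,0],[0,0,-0.0875,0,0,0],[0,0,-0.125,0,0,0],[0,0,-0.1625,0,0,0],[0,0,-0.1813,0,0,0],[0,0,-0.1813,0,0,0],[0,0,-0.1813,0,0,0],[0,0,-0.1813,0,0,0]]})

```text
clock: 4.27
tcp_pos: [0.4479, 0.0799, 0.1843]
tool_rot: [0.994, -0.109, -0.001, 0.0]
force: [0.2, -0.3, -0.4]
grip_width: 0.103
grasp_force: 59.2
```

```bash
python3 - <<'E'
from h import *
p,M=tool(); print(M.T@[.0102,-.1801,0],p)
E
```

```text
[4.89709654e-02 1.73614202e-01 5.72314279e-05] [0.44791717 0.07989591 0.1842994 ]
```

Scaled: 0.174 m / 0.8 = 0.2175, 0.168 m / 0.8 = 0.21.

drive_effector(segments={"motion": [[0.0063,0.0213,0,0,0,0],[0.015,0.0563,0,0,0,0],[0.025,0.0875,0,0,0,0],[0.035,0.125,0,0,0,0],[0.0463,0.1625,0,0,0,0],[0.0538,0.1938,0,0,0,0],[0.0588,0.21,0,0,0,0],[0.0613,0.2175,0,0,0,0],[0.0613,0.2175,0,0,0,0],[0.0613,0.2175,0,0,0,0],[0.0613,0.2175,0,0,0,0],[0.0613,0.2175,0,0,0,0]]})

```text
clock: 5.27
tcp_pos: [0.4588, -0.0988, 0.1851]
tool_rot: [0.994, -0.108, -0.0, -0.0]
force: [1.0, 0.4, -0.4]
grip_width: 0.105
grasp_force: 59.2
```

```bash
python3 - <<'E'
from h import *
t=cam("top"); s=cam("scene");w=cam("wrist")
C=np.array([.5206,-.1135,.11])
p,M=tool();print(p)
h=p[2]-.0404
print("nominal rim px",proj(t,[C+[0,0,h-.044]]),proj(s,[C+[0,0,h-.044]]),proj(w,[C+[0,0,h-.044]]))
a=[cv2.resize(t["image"][150:230,260:360],None,fx=4,fy=4,interpolation=2),cv2.resize(s["image"][140:240,240:340],None,fx=4,fy=4,interpolation=2)[:600]]
o=np.zeros((400,800,3),np.uint8);o[:320,:400]=a[0];o[:,400:]=a[1]
cv2.imwrite("pics/m2.png",o[:,:,::-1]);cv2.imwrite("pics/w2.png",w["image"][:,:,::-1])
E
```

```text
[ 0.45883102 -0.0994099   0.18534009]
nominal rim px [[308.95876051 182.52958884]] [[305.2807997  169.72933206]] [[319.11700593 139.19591553]]
```

View pics/m2.png

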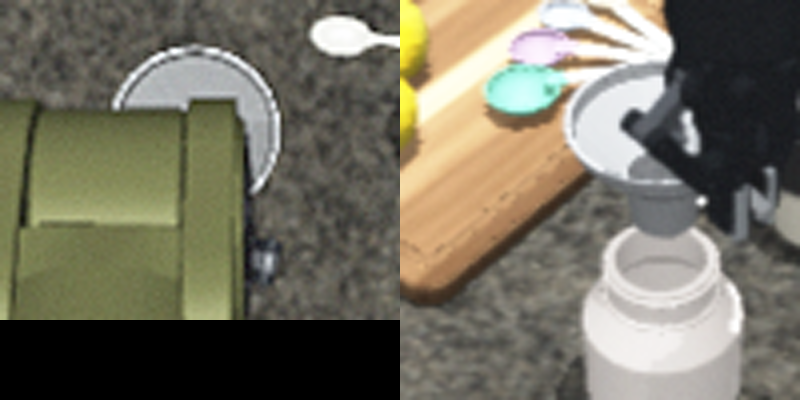

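View pics/w2.png

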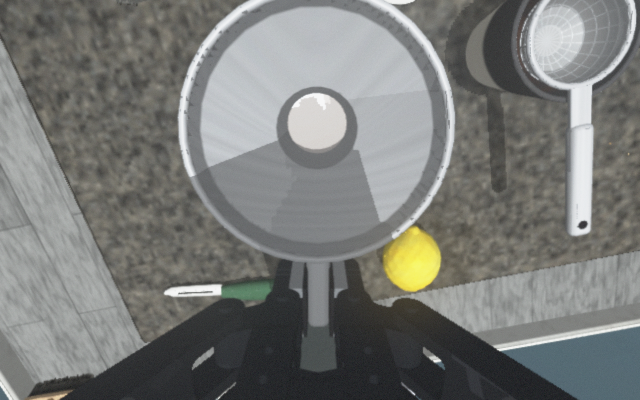

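The wrist view shows the rim centred at column 317 (nominal 319) and the spout hole at (317,123). The scene crop shows the funnel above the jar mouth (663,262), with its spout end at (662,222). I'll check tilt by projecting the nominal circles.

```bash
python3 - <<'E'
from h import *
t=cam("top"); s=cam("scene");w=cam("wrist")
p,M=tool(); base=np.array([.5206,-.1135,p[2]-.0404])
a=np.linspace(0,6.283,120)
def ring(rad,z): return base+np.c_[rad*np.cos(a),rad*np.sin(a),0*a+z]
for n,c,f in [("top",t,lambda q:(q-[260,150])*4),("scene",s,lambda q:(q-[240,140])*4+[400,0]),("wrist",w,lambda q:q)]:
    for nm,rad,z in [("rim",.0495,.066),("spout",.018,0)]:
        q=f(proj(c,ring(rad,z))); print(n,nm,q.min(0).round(),q.max(0).round())
q=(proj(s,[[.5206,-.1135,.11]])-[240,140])*4+[400,0]; print("jar mouth scene",q)
print(proj(w,[[.5206,-.1135,.11]]))
E
```

```text
top rim [109.  44.] [282. 217.]
top spout [171. 110.] [230. 168.]
scene rim [562.  56.] [760. 186.]
scene spout [629. 190.] [697. 238.]
wrist rim [177. -21.] [457. 263.]
wrist spout [285.  88.] [350. 155.]
jar mouth scene [[663.70748852 260.16663291]]
[[317.51295063 118.01049777]]
```

Predicted and observed outlines agree within 1–2 px, so the funnel is level and centred. I'll lower it now.

Scaled: 0.06 m / 0.8 = 0.075, 0.057 m / 0.8 = 0.0713.

drive_effector(segments={"motion": [[0,0,0.015,0,0,0],[0,0,0.0275,0,0,0],[0,0,0.0375,0,0,0],[0,0,0.0475,0,0,0],[0,0,0.0563,0,0,0],[0,0,0.065,0,0,0],[0,0,0.0713,0,0,0],[0,0,0.075,0,0,0],[0,0,0.075,0,0,0],[0,0,0.075,0,0,0]]})

```text
clock: 6.4
tcp_pos: [0.4589, -0.1002, 0.1253]
tool_rot: [0.994, -0.109, -0.0, -0.0]
force: [0.1, 0.5, -0.6]
grip_width: 0.103
grasp_force: 59.2
```

drive_effector(segments={"motion": [[0,0,0.0038,0,0,0],[0,0,0.0063,0,0,0],[0,0,0.0075,0,0,0],[0,0,0.0075,0,0,0],[0,0,0.0075,0,0,0]]})

```text
clock: 6.82
tcp_pos: [0.4593, -0.1002, 0.1195]
tool_rot: [0.994, -0.109, 0.001, -0.0]
force: [0.8, 0.7, -0.4]
grip_width: 0.105
grasp_force: 59.3
```

Scaled: 0.003 m / 0.8 = 0.0038, 0.002 m / 0.8 = 0.0025.

drive_effector(segments={"motion": [[0,0,0.0013,0,0,0],[0,0,0.0025,0,0,0],[0,0,0.0038,0,0,0],[0,0,0.0038,0,0,0],[0,0,0.0038,0,0,0]]})

```text
clock: 7.23
tcp_pos: [0.4601, -0.0999, 0.1169]
tool_rot: [0.994, -0.109, 0.001, -0.0]
force: [1.7, 1.5, 4.7]
grip_width: 0.099
grasp_force: 60.1
```

```bash
python3 - <<'E'
from h import *
s=cam("scene")
cv2.imwrite("pics/s3.png",cv2.resize(s["image"][140:240,240:340],None,fx=5,fy=5,interpolation=2)[:,:,::-1])
E
```

```text
(no output)
```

View pics/s3.png

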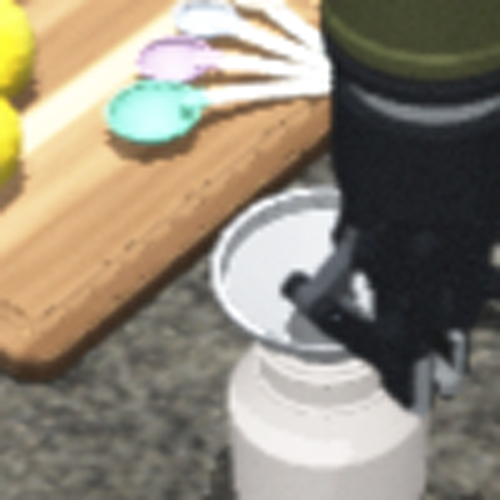

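The funnel rests in the neck at the expected height, with contact at about 5 N. Time to release and rise.

drive_effector(segments={"motion": [[0,0,0,0,0,0],[0,0,0,0,0,0],[0,0,0,0,0,0],[0,0,0,0,0,0],[0,0,0,0,0,0],[0,0,0,0,0,0]]}, jaw=0.5)

```text
clock: 7.78
tcp_pos: [0.4585, -0.1003, 0.1161]
tool_rot: [0.994, -0.109, -0.0, -0.0]
force: [0.3, -0.4, 0.1]
grip_width: 0.501
grasp_force: 0.0
```

drive_effector(segments={"motion": [[0,0,-0.025,0,0,0],[0,0,-0.0625,0,0,0],[0,0,-0.1,0,0,0],[0,0,-0.125,0,0,0],[0,0,-0.125,0,0,0],[0,0,-0.125,0,0,0]]})

```text
clock: 8.28
tcp_pos: [0.4593, -0.1004, 0.2171]
tool_rot: [0.994, -0.109, 0.001, 0.0]
force: [-0.5, -0.8, 0.1]
grip_width: 0.499
grasp_force: 0.0
```

```bash
python3 - <<'E'
from h import *
goto([.4344,-.2865,.226],[1,0])
s=cam("scene");w=cam("wrist");o=np.zeros((400,760,3),np.uint8)
o[:,:360]=cv2.resize(s["image"][140:240,250:340],None,fx=4,fy=4,interpolation=2)
o[:,360:]=w["image"][:,120:520]
cv2.imwrite("pics/m4.png",o[:,:,::-1])
a=np.linspace(0,6.283,120)
ring=np.array([.5206,-.1135,.143])+np.c_[.0495*np.cos(a),.0495*np.sin(a),0*a]
q=(proj(s,ring)-[250,140])*4;print(q.min(0),q.max(0));q=proj(w,ring)+[240,0];print(q.min(0),q.max(0))
E
```

```text
d [0.0161 0.187  0.0102] rv [ 0.    -0.002 -0.219] tgt [ 0.4344 -0.2865  0.207 ]
[128.86529308 153.50482645] [316.64202103 284.1298351 ]
[478.97306024  32.70208876] [633.73927979 191.88375117]
```

View pics/m4.png

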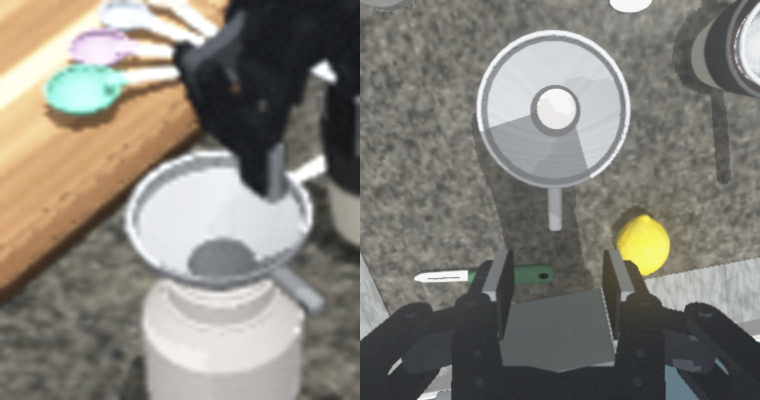

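The funnel is seated level: its rim spans 124–313 × 150–285 in the scene crop, against a predicted 129–317 × 153–284. Next is the strainer.

Scaled: 0.187 m / 0.8 = 0.2338, 0.016 m / 0.8 = 0.02, -0.219 rad / 3.1416 = -0.0697.

drive_effector(segments={"motion": [[0.02,0.2338,0.0125,0,0,-0.0697],[0.02,0.2338,0.0125,0,0,-0.0697],[0.02,0.2338,0.0125,0,0,-0.0697],[0.02,0.2338,0.0125,0,0,-0.0697],[0.02,0.2338,0.0125,0,0,-0.0697],[0.02,0.2338,0.0125,0,0,-0.0697],[0.02,0.2338,0.0125,0,0,-0.0697],[0.02,0.2338,0.0125,0,0,-0.0697],[0.02,0.2338,0.0125,0,0,-0.0697]]}, jaw=0.6)

```text
clock: 9.13
tcp_pos: [0.4342, -0.2845, 0.2058]
tool_rot: [1.0, 0.002, -0.0, -0.001]
force: [0.8, 0.6, -0.7]
grip_width: 0.604
grasp_force: 0.0
```

```bash
python3 - <<'E'
from h import *
w=cam("wrist")
print(proj(w,[[.5344,-.2865,.106],[.4344,-.2865,.106],[.3938,-.2865,.106]]))
cv2.imwrite("pics/w5.png",w["image"][:,:,::-1])
E
```

```text
[[321.1731326   59.67581282]
 [320.32727774 198.71927635]
 [320.03724399 246.03973095]]
```

View pics/w5.png

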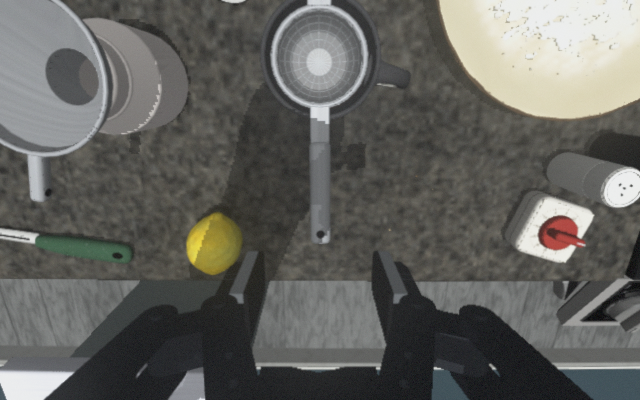

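The wrist view shows the strainer handle from (319,110) to (321,243), straight and midway between the fingers, within 2 mm of the prediction. I'll descend onto it.

Scaled: 0.124 m / 0.8 = 0.155, 0.001 m / 0.8 = 0.0013.

drive_effector(segments={"motion": [[0.0013,0.0013,0.0375,0,0,0],[0.0013,0.0013,0.075,0,0,0],[0.0013,0.0013,0.1125,0,0,0],[0.0013,0.0013,0.1375,0,0,0],[0.0013,0.0013,0.1525,0,0,0],[0.0013,0.0013,0.155,0,0,0],[0.0013,0.0013,0.155,0,0,0],[0.0013,0.0013,0.155,0,0,0]]})

```text
clock: 9.85
tcp_pos: [0.4357, -0.2868, 0.0831]
tool_rot: [1.0, 0.001, 0.0, 0.0]
force: [-0.1, -0.2, 0.0]
grip_width: 0.596
grasp_force: 0.0
```

drive_effector(segments={"motion": [[0,0,0,0,0,0],[0,0,0,0,0,0],[0,0,0,0,0,0],[0,0,0,0,0,0],[0,0,0,0,0,0],[0,0,0,0,0,0],[0,0,0,0,0,0],[0,0,0,0,0,0]]}, jaw=0.0)

```text
clock: 10.52
tcp_pos: [0.4351, -0.2875, 0.0825]
tool_rot: [1.0, 0.0, 0.0, 0.0]
force: [-0.6, -1.9, 3.1]
grip_width: 0.174
grasp_force: 58.6
```

Scaled: -0.12 m / 0.8 = -0.15, -0.115 m / 0.8 = -0.1438.

drive_effector(segments={"motion": [[0,0,-0.0125,0,0,0],[0,0,-0.0313,0,0,0],[0,0,-0.0563,0,0,0],[0,0,-0.0875,0,0,0],[0,0,-0.1188,0,0,0],[0,0,-0.1438,0,0,0],[0,0,-0.15,0,0,0],[0,0,-0.15,0,0,0],[0,0,-0.15,0,0,0],[0,0,-0.15,0,0,0]]})

```text
clock: 11.35
tcp_pos: [0.4341, -0.2869, 0.201]
tool_rot: [1.0, 0.0, -0.001, -0.001]
force: [-0.2, -0.9, -0.9]
grip_width: 0.172
grasp_force: 58.3
```

drive_effector(segments={"motion": [[0,0,0,0,0,-0.0159],[0,0,0,0,0,-0.0318],[0,0,0,0,0,-0.0477],[0,0,0,0,0,-0.0637],[0,0,0,0,0,-0.0637]]})

```text
clock: 11.77
tcp_pos: [0.4342, -0.2869, 0.2009]
tool_rot: [0.995, 0.101, -0.001, -0.001]
force: [0.3, 0.2, -0.7]
grip_width: 0.177
grasp_force: 58.2
```

```bash
python3 - <<'E'
from h import *
print(r.get_obs()["joint_pos"])
goto([.5206,-.2125,.214],[0,1])
goto([.5206,-.0135,.214],[0,-1])
E
```

```text
[ 0.82712149  0.39153951 -0.41185398  1.81573665  0.18484997  0.97499368
 -1.02928341]
d [ 0.0996 -0.0554  0.0058] rv [-0.003  0.    -1.368] tgt [ 0.5206 -0.2125  0.195 ]
d [ 0.1398 -0.2503  0.0062] rv [0.    0.003 1.774] tgt [ 0.5206 -0.0135  0.195 ]
```

Scaled: 0.085 m / 0.8 = 0.1063, 0.003 m / 0.8 = 0.0038, -1 rad / 3.1416 = -0.3183.

drive_effector(segments={"motion": [[0.0038,-0.0025,0,0,0,-0.0191],[0.0125,-0.0063,0,0,0,-0.0446],[0.025,-0.0138,0,0,0,-0.0796],[0.0375,-0.0213,0,0,0,-0.1146],[0.05,-0.0275,0,0,0,-0.1496],[0.0625,-0.035,0,0,0,-0.1846],[0.075,-0.0413,0,0,0,-0.2196],[0.0875,-0.0488,0,0,0,-0.2546],[0.0975,-0.055,0,0,0,-0.2865],[0.1038,-0.0588,0,0,0,-0.3088],[0.1063,-0.06,0,0,0,-0.3183],[0.1063,-0.06,0,0,0,-0.3183]]})

```text
clock: 12.77
tcp_pos: [0.5086, -0.2228, 0.2014]
tool_rot: [0.825, 0.565, -0.0, -0.001]
force: [-0.0, -0.2, -0.2]
grip_width: 0.171
grasp_force: 58.3
```

```bash
python3 - <<'E'
from h import *
print(r.get_obs()["joint_pos"])
goto([.5215,-.2125,.215],[0,1])
E
```

```text
[ 0.81143939  0.4833453  -0.67477333  1.72727981  0.33966762  1.05241598
 -0.34852926]
d [0.0142 0.0083 0.0054] rv [-0.001 -0.001 -0.37 ] tgt [ 0.5215 -0.2125  0.196 ]
```

Scaled: 0.014 m / 0.8 = 0.0175, 0.012 m / 0.8 = 0.015, -0.37 rad / 3.1416 = -0.1178.

drive_effector(segments={"motion": [[0.0038,0.0025,0.0013,0,0,-0.0191],[0.0088,0.005,0.0025,0,0,-0.0446],[0.0125,0.0075,0.0038,0,0,-0.07],[0.015,0.0088,0.005,0,0,-0.0955],[0.0175,0.01,0.0063,0,0,-0.1114],[0.0175,0.01,0.0063,0,0,-0.1178],[0.0175,0.01,0.0063,0,0,-0.1178],[0.0175,0.01,0.0063,0,0,-0.1178],[0.0175,0.01,0.0063,0,0,-0.1178]]})

```text
clock: 13.52
tcp_pos: [0.5209, -0.2135, 0.1973]
tool_rot: [0.708, 0.706, -0.0, -0.0]
force: [-0.8, 0.1, -0.9]
grip_width: 0.171
grasp_force: 58.3
```

```bash
python3 - <<'E'
from h import *
p,M=tool();print(p,M[:,0])
t=cam("top");s=cam("scene");w=cam("wrist");o=np.zeros((600,800,3),np.uint8)
o[:360,:400]=cv2.resize(s["image"][120:210,260:360],None,fx=4,fy=4,interpolation=2)
o[:320,400:]=cv2.resize(t["image"][150:230,260:360],None,fx=4,fy=4,interpolation=2)
o[360:,:384]=cv2.resize(w["image"],(384,240),interpolation=3)
cv2.imwrite("pics/m6.png",o[:,:,::-1])
a=np.linspace(0,6.283,120)
def ring(x,y,z,rad): return np.array([x,y,z])+np.c_[rad*np.cos(a),rad*np.sin(a),0*a]
H=(M[:,0]*.1005+p); z=p[2]+.017
for nm,c,f in [("scene",s,lambda q:(q-[260,120])*4),("top",t,lambda q:(q-[260,150])*4+[400,0]),("wrist",w,lambda q:q*.6+[0,360])]:
  for k,g in [("rim",ring(.5215,-.113,.143,.0495)),("hoop",ring(H[0],H[1],z,.034)),("bottom",[H[0],H[1],z-.03])]:
    q=f(proj(c,g)); print(nm,k,q.min(0).round(),q.max(0).round())
E
```

```text
[ 0.52089176 -0.21348978  0.1972559 ] [ 2.59904072e-03  9.99996597e-01 -2.23708493e-04]
scene rim [ 87. 233.] [275. 364.]
scene hoop [111. 151.] [248. 240.]
scene bottom [180. 238.] [180. 238.]
top rim [519.  57.] [681. 218.]
top hoop [535.  69.] [654. 188.]
top bottom [597. 133.] [597. 133.]
wrist rim [138. 328.] [245. 445.]
wrist hoop [133. 307.] [251. 437.]
wrist bottom [191. 385.] [191. 385.]
```

View pics/m6.png

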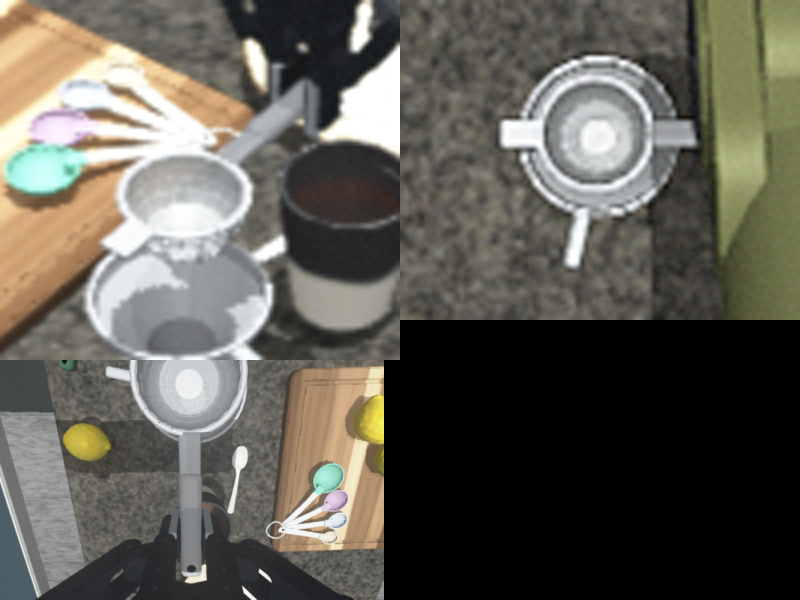

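The strainer's hoop is centred on the funnel and level. In the top crop it sits at (599,133) against the rim's (600,135), and in the scene crop its bounds are within 5 px of prediction. The handle runs to the right. I'll lower it about 15 mm, hold and hand in.

Scaled: 0.015 m / 0.8 = 0.0188, 0.002 m / 0.8 = 0.0025.

drive_effector(segments={"motion": [[0.0013,0,0.0038,0,0,0],[0.0013,0,0.0088,0,0,0],[0.0025,0,0.0138,0,0,0],[0.0025,0,0.0175,0,0,0],[0.0025,0,0.0188,0,0,0],[0.0025,0,0.0188,0,0,0],[0.0025,0,0.0188,0,0,0],[0.0025,0,0.0188,0,0,0],[0.0025,0,0.0188,0,0,0],[0.0025,0,0.0188,0,0,0],[0.0025,0,0.0188,0,0,0],[0.0025,0,0.0188,0,0,0]]})

```text
clock: 14.67
tcp_pos: [0.5212, -0.2112, 0.1823]
tool_rot: [0.707, 0.707, 0.0, 0.0]
force: [0.3, -1.0, -0.4]
grip_width: 0.17
grasp_force: 58.3
```

```bash
python3 - <<'E'
from h import *
o=r.get_obs();print(o["tcp_pos"],abs(o["joint_vel"]).max(),o["force"])
print(r.finish_job())
E
```

```text
[ 0.52116483 -0.21116374  0.18234389] 0.0015675662660787014 [ 0.28388088 -0.97795189 -0.39907442]
the job is handed in; nothing more can be done
None
```

I handed the job in at about 15 s, but no verdict came back: the funnel is seated and released in the jar, and the strainer is held still and level, its handle to the right and its basket about 26 mm above the funnel's rim by my estimate.

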